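# Switch the listening-room loudspeaker selector through its gate

### The arm

A 6-joint arm with a two-finger parallel gripper is mounted at the origin on the work surface. World frame = base frame: x ahead of the robot, y to its left, z up, the work surface at z = 0. Lengths are in m, angles in rad, forces in N, time in s.
With the tool pointing down it reaches from about 0.25 to 0.725 m from the base axis. Payload 4 kg.
Tool frame: the origin (TCP) lies midway between the tips of the shut fingers; the grasp point (between the pads) lies 19 mm behind it; z points along the fingers, y is the line along which they close (so a half turn about z gives the same grasp; the last joint's range is limited). The gripper opens to 85 mm and grips with 20 to 120 N. Pads are 22 mm wide; open, the fingers measure 114 mm over their backs; the gripper's body (76 mm by 85 mm) begins 54 mm behind the grasp point. The pads swing forward as they close: fully open they stand 13 mm farther back than shut.
Start: joints at [-1.165, 0.241, 0.005, 1.335, 0, 1.571], TCP at [0.197, -0.459, 0.198] pointing down, gripper open.
Joint ranges: [-2.72, 2.72], [-1.05, 1.87], [-1.09, 1.28], [-1.99, 2.15], [-1.42, 1.44], [-3.14, 3.14]. Speed limits (rad/s): [2.79, 2.79, 3.14, 3.14, 3.14, 3.14].

### API

Orientations are given as a unit quaternion [x, y, z, w].
In Python, from workcell import status, camera, get_calibration, ticket gives the robot as it stands.
- The arm moves only by the shell command python3 -m creep 'ROWS' [OPENING]. ROWS is JSON, a list of rows, each a list of 6 numbers: the shift along the world's x, y, z in cm, then the turn, a rotation vector about the world's x, y, z in degrees. A call has 1 to 8 rows; each row shifts and turns the commanded pose from where the row before left it; what a row does not reach is not made up. A row lasts 1/10 s, in which the tool goes at most 50 mm and 8.59 degrees, less where a joint would pass 70% of its speed; a pose out of reach is approached as far as the arm can. A call is refused whole if a number of a shift passes 5 or a number of a turn 8.59, either way. A call with a gripper value outside its range is refused whole. OPENING is the opening, from -1 (shut) to 1 (fully open), so that 0 is half open, set as the call begins (- or left out, the last holds). The fingers move at their own pace and stop on an object; the grip force is fixed at half the most. Time passes only in rows, so rows that do not move let the fingers close. It gives the time, the measured TCP pose, the force, the opening and the grip force at its end, in the units of the state.
- status.get_obs(): the state, without advancing time (a new reading comes with each control period).
- camera(name): name is "scene" or "top" or "wrist"; returns the picture (384x512x3 uint8, red, green, blue); there is no depth.
- get_calibration(name): a dict with "fx", "fy", "cx", "cy" (pixels), "rvec" (rotation vector, rad) and "tvec" (3), from world to camera coordinates, as OpenCV has them; the wrist camera has in their place "tool_from_camera" (4x4, takes a point from camera to tool coordinates, whose origin is the TCP and whose axes are the flange's). Camera axes: x right, y down, z forward; pixel columns grow to the right and rows downward; lengths in m; the calibration is good to about 2 mm. A picture is of the moment at which its call begins: read the wrist's pose just before it. get_calibration takes no time and is no camera call.
- ticket.job_done(): hands the job in; it is judged then, once.
The state is a dict: "clock": time; "joint_pos": joint angles; "joint_vel": joint speeds; "tau": joint torques, N m; "eef_pos": TCP position; "tool_rot": TCP orientation; "ft_force": force on the tool from outside, world axes, zero at the start; "ft_torque": the same for the moment, N m; "grip_width": finger opening in m; "grasp_force": force on a finger pad.
Only numpy, scipy, OpenCV 4.12 (cv2) and the standard library are available. Lean on these libraries where they do the work, as an engineer would, in place of code of your own. Each camera call takes 0.05 s, during which the arm holds its last target. There are 200 camera calls.

### The job

Switch the amplifier over to the loudspeakers marked by the ring: with your fingertips, gently push (do not grip) the selector lever out of the middle lane of its gate, across, and fully home into the corner slot beside the ring-shaped marker. On the way do not let it dip into any of the other three corner slots, and leave the loose things on and around the box where they are, neither lifted nor knocked about.

Things in the scene. Friction and masses are not known exactly. Their poses are not given: they have to be found in the camera images.
- selector: Fixed grey selector box with aluminium top, 220 (x) by 260 (y) by 110 mm high; origin at the centre of its underside; x points from its near (robot side) to its far edge, y to its left. Behind its far edge are sockets. A slotted gate is cut in the middle of its top.
- gate (a point): Centre of the gate, on the box top, 110 mm above the table. Dark slots 16 mm wide: three lanes along the selector's x (middle, mute lane at y = 0; outer lanes at y = +28 and -28 mm), joined by one cross channel along y through this point. The four ends of the outer lanes are the corner slots. Teeth between lanes have rounded tips.
- knob (a point): Centre of the lever's wooden ball knob, 36 mm across, on a 10 mm steel stem that tilts like a gear stick about a pivot on the selector's z axis, 20 mm above the table. Knob centre 165 mm from the pivot: 185 mm above the table when upright. At the knob the outer lanes lie about 49 mm to either side, the slot ends about 50 mm before and behind. Push with under 35 N.
- throw (a joint): Tilt of the lever along the selector's x, rad: 0 in the cross channel, positive to the far (+x) edge, negative to the near edge; slot ends (hard stops) at +0.31 and -0.31. Starts anywhere between. It can be moved across only within about 0.03 rad of 0. Stays where it is left; about 3 to 5 N at the knob moves it.
- cross (a joint): Tilt of the lever along the selector's y, rad: 0 in the middle lane (where it starts), +0.30 in the left (+y) lane, -0.30 in the right (-y) lane, hard stops at +0.31 and -0.31. Changes only while throw is near 0; about 0.03 rad of play in a lane. Stays where it is left; about 3 to 5 N at the knob moves it.
- ring_mark_mid (a point): Centre of the ring marker, 32 mm across with a 20 mm hole, 4 mm high, on the box top at selector x = +66 or -66 mm, y = +52 or -52 mm. It marks the corner slot in the same corner (same signs of x and y). The other three markers, also black plastic: a 32 x 8 mm bar, a 32 mm plus-shaped cross, a 25 mm square; corners vary.
- adapter: Loose steel adapter barrel standing on the box, 16 mm across, 42 mm high; origin at its foot. Leave alone.
- cone_foot: Loose steel cone foot on the box, 28 mm across, 26 mm high; origin at its foot. Leave alone.
- cone_foot2: Larger loose dark cone foot on the table to the left, 36 mm across, 34 mm high; origin at its foot. Leave alone.
- remote: Remote control lying on the table to the right, 165 x 45 x 18 mm; origin under its centre. Leave alone.
- driver: Screwdriver lying on the table to the left. Leave alone.
- level: Small spirit level lying on the table to the right, 120 x 22 x 30 mm; origin under its centre. Leave alone.
- plug_cup: White cup on the table to the left, 72 mm across, 70 mm high; origin under its centre. Leave alone.

How it is judged:
At the end, for the whole second after the job is handed in: The lever rests at the end of the corner slot in the ring's corner: throw beyond 0.25 rad towards the ring's side in x, cross beyond 0.22 rad towards the ring's side in y, both still; the loose things at rest (((x of ring_mark_mid in the frame of selector above 0 m and value of joint throw above 0.25 rad) or (x of ring_mark_mid in the frame of selector below 0 m and value of joint throw below -0.25 rad)) and ((y of ring_mark_mid in the frame of selector above 0 m and value of joint cross above 0.22 rad) or (y of ring_mark_mid in the frame of selector below 0 m and value of joint cross below -0.22 rad)) and velocity of joint throw between -0.05 and 0.05 rad/s and velocity of joint cross between -0.05 and 0.05 rad/s and linear speed of each of adapter, cone_foot, cone_foot2, remote, driver, level, plug_cup below 0.02 m/s); the robot touches nothing.
It fails at once if the lever dips into one of the other three corner slots (throw beyond 0.17 rad in an outer lane) ((value of joint throw above 0.17 rad or value of joint throw below -0.17 rad) and (value of joint cross above 0.2 rad or value of joint cross below -0.2 rad) and not (((x of ring_mark_mid in the frame of selector above 0 m and value of joint throw above 0.17 rad) or (x of ring_mark_mid in the frame of selector below 0 m and value of joint throw below -0.17 rad)) and ((y of ring_mark_mid in the frame of selector above 0 m and value of joint cross above 0.2 rad) or (y of ring_mark_mid in the frame of selector below 0 m and value of joint cross below -0.2 rad)))).
It fails at once if the lever is gripped or forced: more than 35 N between fingers and lever (contact force between the fingers and throw above 35 N).
It fails at once if a loose thing on or around the box is moved more than 20 mm or lifted (distance of any of adapter, cone_foot, cone_foot2, remote, driver, level, plug_cup from where it was at the start of the episode above 0.02 m).
It also fails if it takes over 58 s, if anything falls off the work surface, if the arm or the gripper's body presses on something with over 40 N, if the wrist force passes 120 N, or if a joint passes its speed limit or range.

## Working session

There is one attempt and no reset: what is moved stays moved. The work goes in short steps, Python scripts to look and compute and a shell command to move; the robot and the scene stay as the last step left them, time stands still between calls to the robot, and variables do not carry over. Pictures are saved under pics/ and viewed, at most 15 in all, crops included, and the job is handed in when it is done.

```bash
mkdir -p pics
cat > h.py <<'E'
import numpy as np, cv2
from workcell import status, camera, get_calibration, ticket
def ray(name,u,v):
    c=get_calibration(name); R=cv2.Rodrigues(np.array(c['rvec'],float))[0]; t=np.array(c['tvec'],float).ravel()
    d=R.T@np.array([(u-c['cx'])/c['fx'],(v-c['cy'])/c['fy'],1]); return -R.T@t,d
def onplane(name,u,v,z):
    o,d=ray(name,u,v); return o+d*(z-o[2])/d[2]
def proj(name,p):
    c=get_calibration(name); R=cv2.Rodrigues(np.array(c['rvec'],float))[0]; t=np.array(c['tvec'],float).ravel()
    q=R@np.array(p)+t; return c['cx']+c['fx']*q[0]/q[2],c['cy']+c['fy']*q[1]/q[2]
def save(name,f):
    im=camera(name); cv2.imwrite('pics/'+f+'.png',im[:,:,::-1]); return im
E
python3 - <<'E'
from h import *
a=save('top','top0');b=save('scene','scene0')
cv2.imwrite('pics/both0.png',cv2.resize(np.hstack([a,b])[:,:,::-1],(800,300)))
for n in('top','scene'): print(n,ray(n,256,192))
E
```

```text
top (array([0.33285274, 0.02779209, 1.28478025]), array([ 1.24464854e-01, -9.22402919e-04, -9.92256744e-01]))
scene (array([1.13265529, 0.08428096, 1.14870992]), array([-0.52435524, -0.05762485, -0.84955902]))
```

View pics/top0.png

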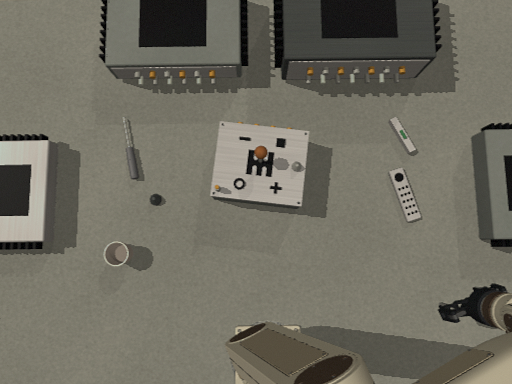

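View pics/scene0.png

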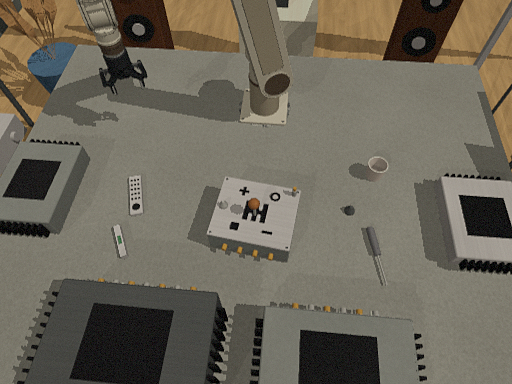

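The top view shows the box centred near (261,164), with the ring at (239,184), the near-left corner. The knob is at (261,152). The adapter stands at (217,188) and the cone foot at (297,167). I'll zoom in on the box and measure.

Run:
```python
from h import *
a=cv2.imread('pics/top0.png');b=cv2.imread('pics/scene0.png')
cv2.imwrite('pics/z0.png',np.hstack([cv2.resize(a[115:215,205:315],(440,400),interpolation=2),cv2.resize(b[170:265,200:300],(360,400),interpolation=2)]))
def knob(n,im,box):
    x0,y0,x1,y1=box; h=cv2.cvtColor(im,cv2.COLOR_BGR2HSV)[y0:y1,x0:x1]
    m=((h[...,0]<16)&(h[...,1]>110)&(h[...,2]>50)).astype(np.uint8)
    N,l,s,c=cv2.connectedComponentsWithStats(m)
    i=1+np.argmax(s[1:,4]); print(n,s[i],c[i]+[x0,y0]); return c[i]+[x0,y0]
k1=knob('top',a,(235,135,290,175));k2=knob('scene',b,(240,190,270,220))
o1,d1=ray('top',*k1);o2,d2=ray('scene',*k2)
d1/=np.linalg.norm(d1);d2/=np.linalg.norm(d2)
A=np.array([d1,-d2]).T;s=np.linalg.lstsq(A,o2-o1,rcond=None)[0]
p,q=o1+s[0]*d1,o2+s[1]*d2;print('knob',p,q)
for nm,u,v in [('ring',239,184),('cross',276,188),('bar',245,139),('sq',281,143),('cTL',220,122),('cTR',309,130),('cBR',302,207),('cBL',211,198)]: print(nm,onplane('top',u,v,.11 if nm[0]=='c' else .112))
```

```text
top [ 19  11  13  13 125] [260.376 151.96 ]
scene [  8   8  12  12 106] [253.4245283  203.49056604]
knob [0.57918187 0.01349804 0.18515467] [0.57907262 0.01497864 0.18511095]
ring [0.50352974 0.07466388 0.112     ]
cross [ 0.49087454 -0.03027576  0.11      ]
bar [0.63431232 0.05627269 0.112     ]
sq [ 0.62105966 -0.04719817  0.112     ]
cTL [0.68643335 0.12836576 0.11      ]
cTR [ 0.65893786 -0.12920552  0.11      ]
cBR [ 0.43572232 -0.10259363  0.11      ]
cBL [0.46485973 0.15438412 0.11      ]
```

View pics/z0.png

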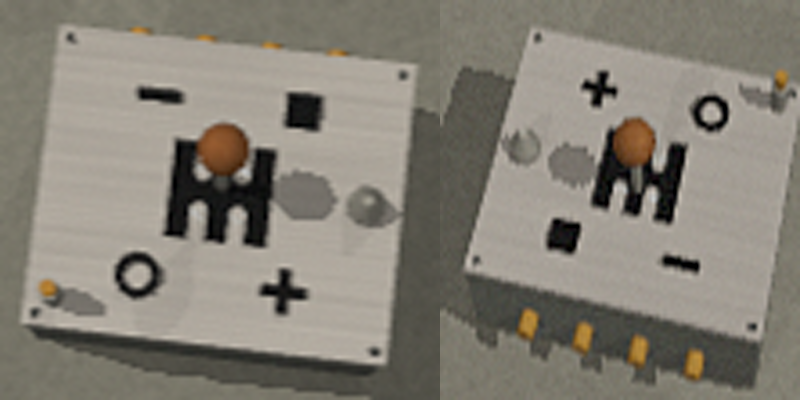

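```bash
python3 - <<'E'
from h import *
from scipy.spatial.transform import Rotation as R
o=status.get_obs();print(o['clock'],o['eef_pos'],o['tool_rot'],o['ft_force'],o['grip_width'])
print(R.from_quat(o['tool_rot']).as_matrix().round(3))
E
python3 -m creep '[[0,0,4,0,0,0],[0,0,4,0,0,0],[3,3,0,0,0,0],[3,3.5,0,0,0,0],[3,3.5,0,0,0,0],[3,3.5,0,0,0,0]]' -1
```

```text
0.1 [ 0.1971438  -0.45879515  0.19669751] [ 9.79484975e-01  2.01514965e-01 -1.89406910e-04 -9.31165117e-04] [0.14144765 0.07489694 0.2030676 ] 0.08538678396586324
[[ 0.919  0.395 -0.001]
 [ 0.395 -0.919  0.002]
 [ 0.    -0.002 -1.   ]]
clock: 0.7
eef_pos: [0.3179, -0.323, 0.2772]
tool_rot: [0.98, 0.201, -0.0, -0.0]
ft_force: [0.2, -0.3, -0.0]
grip_width: 0.0001
grasp_force: 0.0
```

```bash
python3 -m creep '[[3.2,3.5,0,0,0,-7.5],[3.2,3.5,0,0,0,-7.5],[3.2,3.5,0,0,0,-7.5],[3.2,3.5,0,0,0,-7.5],[3.2,3.5,0,0,0,0],[3.2,3.5,0,0,0,0],[3.2,3.5,0,0,0,0],[3.2,3.5,0,0,0,0]]'; python3 -m creep '[[3,3,0,0,0,0],[1.5,2,0,0,0,0],[0,0,0,0,0,0],[0,0,0,0,0,0]]'
```

```text
clock: 1.5
eef_pos: [0.5678, -0.0504, 0.277]
tool_rot: [0.999, -0.044, -0.0, 0.0]
ft_force: [-0.2, -0.5, -1.0]
grip_width: -0.0004
grasp_force: 0.0
clock: 1.9
eef_pos: [0.6101, -0.025, 0.2765]
tool_rot: [1.0, -0.025, -0.001, -0.009]
ft_force: [-1.2, 0.5, 0.9]
grip_width: 0.0002
grasp_force: 0.0
```

```bash
python3 -m creep '[[1,0,0,0,0,0],[0.5,0,-2,0,0,0],[0,0,-2,0,0,-3.5],[0,0,0,0,0,0],[0,0,0,0,0,0]]'
```

```text
clock: 2.4
eef_pos: [0.6232, -0.0418, 0.238]
tool_rot: [0.999, -0.042, 0.0, -0.016]
ft_force: [0.5, 0.7, 1.7]
grip_width: 0.0002
grasp_force: 0.0
```

```bash
python3 -m creep '[[0,0,-3,0,0,0],[0,0,-3,0,0,0],[0,0,0,0,0,0],[0,0,0,0,0,0]]'; python3 -c "
from h import *
print(status.get_obs()['joint_pos'],status.get_obs()['ft_force'])"
```

```text
clock: 2.8
eef_pos: [0.6243, -0.0406, 0.179]
tool_rot: [0.999, -0.041, 0.001, -0.016]
ft_force: [0.8, -0.2, 0.7]
grip_width: 0.0005
grasp_force: 0.0
[-0.08223471  0.50298583  0.34063345  1.40803521  0.03211973  3.14143397] [ 0.76135955 -0.24031801  0.71089155]
```

```bash
python3 -m creep '[[0.5,0,0,0,0,8],[0,0,0,0,0,8],[0,0,0,0,0,8],[0,0,0,0,0,8],[0,0,0,0,0,8],[0,0,0,0,0,8],[0,0,0,0,0,8],[0,0,0,0,0,8]]';  python3 -m creep '[[0,0,0,0,0,8],[0,0,0,0,0,8],[0,0,0,0,0,8],[0,0,0,0,0,0],[0,0,0,0,0,0]]'
python3 - <<'E'
from h import *
from scipy.spatial.transform import Rotation as R
o=status.get_obs();r=R.from_quat(o['tool_rot']);print(r.as_matrix().round(3))
a=np.deg2rad(83.4);c,s=np.cos(a),np.sin(a)
T=R.from_matrix([[c,s,0],[s,-c,0],[0,0,-1]]);print((T*r.inv()).as_rotvec(degrees=True),o['joint_pos'])
E
```

```text
clock: 3.6
eef_pos: [0.631, -0.0408, 0.1811]
tool_rot: [0.868, 0.497, -0.006, -0.012]
ft_force: [-0.4, 0.3, -0.3]
grip_width: -0.0002
grasp_force: 0.0
clock: 4.1
eef_pos: [0.6304, -0.0408, 0.1798]
tool_rot: [0.748, 0.663, -0.009, -0.011]
ft_force: [-0.7, -0.4, 0.4]
grip_width: -0.0
grasp_force: 0.0
[[ 0.12   0.992 -0.028]
 [ 0.993 -0.12   0.003]
 [-0.    -0.028 -1.   ]]
[-0.18089892 -1.61301396  0.27362264] [-6.53122578e-02  5.43620004e-01  4.09070934e-01  1.46454248e+00
  1.38054637e-03  1.62543220e+00]
```

```bash
python3 -m creep '[[0,2.5,-0.6,0,-1.6,0],[0,2.2,-0.6,0,0,0],[0,0,0,0,0,0],[0,0,0,0,0,0]]';python3 - <<'E'
from h import *
a=save('top','top1');b=save('scene','scene1')
cv2.imwrite('pics/z1.png',np.hstack([cv2.resize(a[115:215,205:315],(440,400),interpolation=2),cv2.resize(b[170:265,200:300],(360,400),interpolation=2)])[:,:,::-1])
o=status.get_obs();p=np.array(o['eef_pos']);y=np.deg2rad(-6.6);ex=np.array([np.cos(y),np.sin(y)]);ey=np.array([-ex[1],ex[0]])
d=p[:2]-[.562,.013];print(d@ex,d@ey,p[2],o['tool_rot'])
E
```

```text
clock: 4.5
eef_pos: [0.6295, 0.0064, 0.1663]
tool_rot: [0.747, 0.664, -0.0, -0.002]
ft_force: [0.0, 0.6, 0.1]
grip_width: 0.0
grasp_force: 0.0
0.06813049851014052 0.0003489236897231242 0.16630754402575387 [ 7.47807738e-01  6.63912278e-01  2.40310524e-05 -2.01799372e-03]
```

View pics/z1.png

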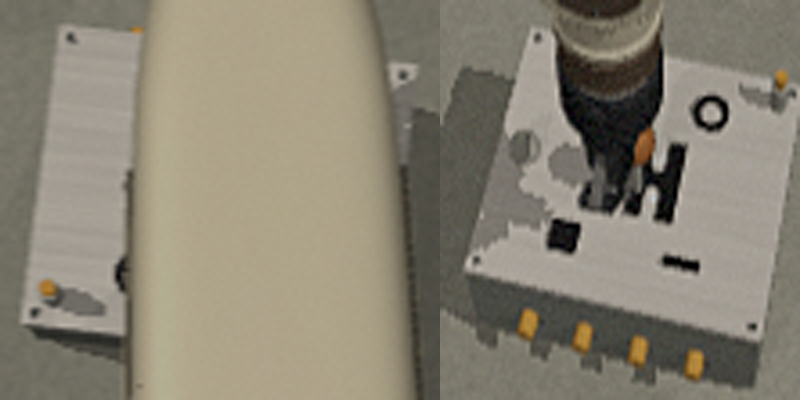

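The scene view shows the fingertips near crop (600,195), left of the knob at (645,145). I'll check whether that agrees with the measured TCP.

Run:
```python
from h import *
for n,p in [('tcp',(.6295,.0064,.166)),('knob',(.579,.0142,.185)),('gate',(.562,.013,.11))]:
    u,v=proj('scene',p);print(n,u,v,'crop',440+(u-200)*3.6,(v-170)*4.21)
o=status.get_obs();c=get_calibration('wrist')
im=save('wrist','w1');print(np.array(c['tool_from_camera']).round(3))
```

```text
tcp 249.0317899111919 221.0849990541669 crop 616.5144436802909 215.06784601804264
knob 253.1697681703349 203.46870836547026 crop 631.4111654132056 140.9032622186298
gate 253.70298857856235 210.5945486782131 crop 633.3307588828245 170.90304993527715
[[-0.001 -0.966 -0.26   0.066]
 [ 1.    -0.001 -0.     0.   ]
 [-0.    -0.26   0.966 -0.176]
 [ 0.     0.     0.     1.   ]]
```

View pics/w1.png

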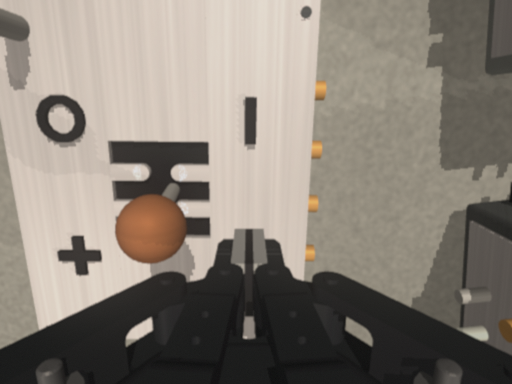

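The wrist view is clear. The knob is at (151,228), the gate centre near (161,190), the fingertips at (248,245) and the ring at (61,118).

```bash
cat >> h.py <<'E'
from scipy.spatial.transform import Rotation as Rot
G=np.array([.562,.013]);_y=np.deg2rad(-6.6);EX=np.array([np.cos(_y),np.sin(_y)]);EY=np.array([-EX[1],EX[0]])
def sel(p): d=np.array(p)[:2]-G; return (np.array([d@EX,d@EY])*1000).round(1)
def wpt(u,v,z):
    o=status.get_obs();c=get_calibration('wrist');M=np.array(c['tool_from_camera']);R=Rot.from_quat(o['tool_rot']).as_matrix()
    O=R@M[:3,3]+o['eef_pos'];d=R@M[:3,:3]@np.array([(u-c['cx'])/c['fx'],(v-c['cy'])/c['fy'],1]);return O+d*(z-O[2])/d[2]
def wknob():
    im=camera('wrist');h=cv2.cvtColor(im,cv2.COLOR_RGB2HSV)
    m=((h[...,0]<14)&(h[...,1]>130)&(h[...,2]>40)).astype(np.uint8)
    N,l,s,c=cv2.connectedComponentsWithStats(m);i=1+np.argmax(s[1:,4]);return s[i],c[i]
E
python3 - <<'E'
from h import *
s,c=wknob();print(s,c,'knob sel',sel(wpt(*c,.184)),'tcp sel',sel(status.get_obs()['eef_pos']))
print('gate',sel(wpt(161,190,.11)),'ring',sel(wpt(61,118,.114)),'plus',sel(wpt(79,256,.114)))
E
```

```text
[ 116  195   69   67 3600] [150.34527778 228.0225    ] knob sel [16.9  3.7] tcp sel [68.   0.1]
gate [3.  4.8] ring [-61.   57.4] plus [-63.1 -46.4]
```

```bash
python3 -m creep '[[-0.5,0.06,0,0,0,0],[-0.5,0.06,0,0,0,0],[-0.5,0.06,0,0,0,0],[-0.5,0.06,0,0,0,0],[-0.3,0.03,0,0,0,0],[-0.3,0.03,0,0,0,0],[-0.3,0.03,0,0,0,0],[0,0,0,0,0,0]]'; python3 -c "
from h import *
s,c=wknob();print(s,c,'knob sel',sel(wpt(*c,.184)),'tcp sel',sel(status.get_obs()['eef_pos']))
save('wrist','w2')"
```

```text
clock: 5.5
eef_pos: [0.5998, 0.0095, 0.1657]
tool_rot: [0.747, 0.664, -0.0, -0.003]
ft_force: [0.3, 0.8, 0.7]
grip_width: 0.0001
grasp_force: 0.0
[ 175  196   68   68 3057] [205.47268564 227.06967615] knob sel [16.   5.1] tcp sel [38.3  0.9]
```

View pics/w2.png

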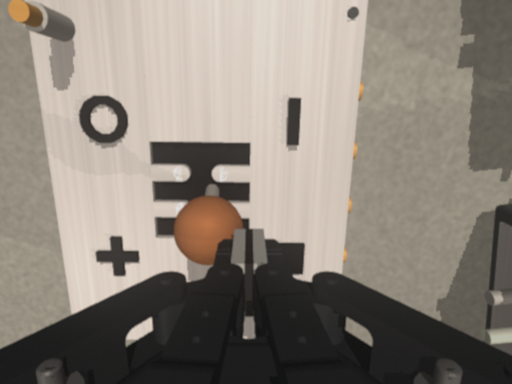

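The finger is about touching the knob, now at (209,230). The gate centre is at (201,190) and the lever hasn't moved yet. I'll keep pushing in small steps.

```bash
python3 -m creep '[[-0.3,0.03,0,0,0,0],[-0.3,0.03,0,0,0,0],[-0.3,0.03,0,0,0,0],[-0.3,0.04,0,0,0,0],[0,0,0,0,0,0]]'; python3 -c "
from h import *
s,c=wknob();print(s,c,'knob sel',sel(wpt(*c,.184)),sel(wpt(s[0]+34,s[1]+34,.184)),'tcp sel',sel(status.get_obs()['eef_pos']))
im=save('wrist','w3')
m=(im[140:166,60:400].max(2)<40);print(np.where(m.mean(0)>.6)[0][[0,-1]]+60)"
```

```text
clock: 6.1
eef_pos: [0.5886, 0.0108, 0.1663]
tool_rot: [0.747, 0.664, 0.0, -0.002]
ft_force: [2.1, -0.3, 2.3]
grip_width: -0.0001
grasp_force: 1.4
[ 190  196   67   66 2552] [218.19514107 223.01371473] knob sel [11.1  7. ] [14.   3.1] tcp sel [26.8  0.8]Traceback (most recent call last):
  File "<string>", line 5, in <module>
    m=(im[140:166,60:400].max(2)<40);print(np.where(m.mean(0)>.6)[0][[0,-1]]+60)
                                           ~~~~~~~~~~~~~~~~~~~~~~~~~^^^^^^^^
IndexError: index 0 is out of bounds for axis 0 with size 0
```

View pics/w3.png

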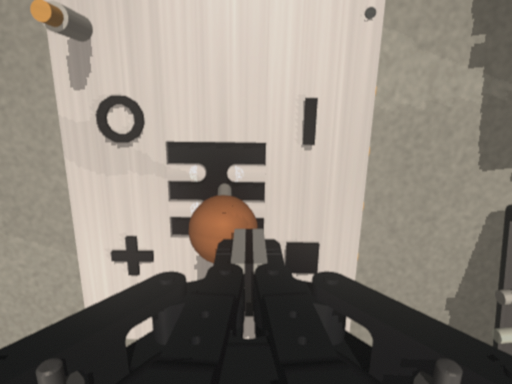

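```bash
python3 -c "
from h import *
b=save('scene','scene3');print(get_calibration('wrist'))
o=status.get_obs();print(o['eef_pos'],o['ft_force'],o['ft_torque'],o['clock'])
cv2.imwrite('pics/z3.png',cv2.resize(b[175:245,205:295],(720,560),interpolation=2)[:,:,::-1])"
```

```text
{'fx': 324.3544394989132, 'fy': 324.3544394989132, 'cx': 248.65358695792847, 'cy': 191.03570190624302, 'tool_from_camera': array([[-1.37276751e-03, -9.65700866e-01, -2.59653525e-01,
         6.59200848e-02],
       [ 9.99999003e-01, -1.41177703e-03, -3.62476809e-05,
         5.41519155e-05],
       [-3.31568465e-04, -2.59653315e-01,  9.65701841e-01,
        -1.76044566e-01],
       [ 0.00000000e+00,  0.00000000e+00,  0.00000000e+00,
         1.00000000e+00]])}
[0.58876486 0.01072809 0.1661576 ] [1.9525212  0.97286686 2.30039867] [-0.00244516 -0.54135718  0.00842524] 6.25
```

View pics/z3.png

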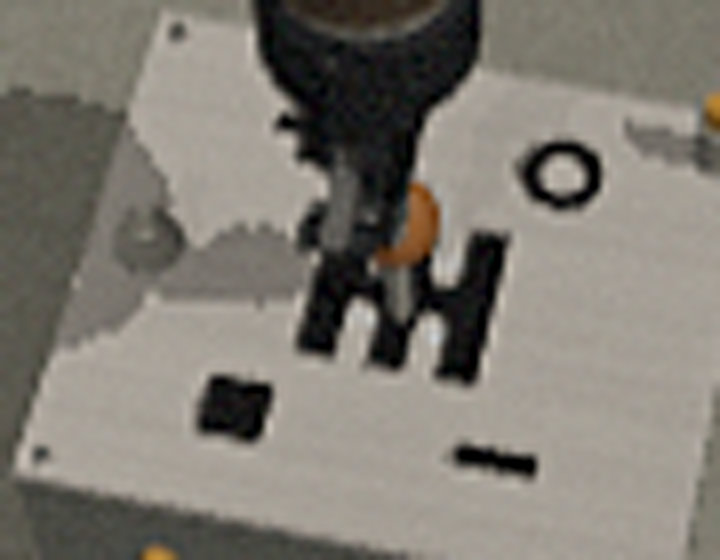

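Both views put the real fingertips about 12 mm to the −y side of the reported TCP, so the knob was only brushed. I'll back off, shift to +y and push again.

```bash
python3 -m creep '[[1.5,-0.15,0,0,0,0],[1,-0.1,0,0,0,0],[0,1.2,0,0,0,0],[-0.7,0.08,0,0,0,0],[-0.7,0.08,0,0,0,0],[0,0,0,0,0,0]]'
python3 - <<'E'
from h import *
s,c=wknob();print(s,c,'knob sel',sel(wpt(*c,.184)),'tcp sel',sel(status.get_obs()['eef_pos']))
b=save('scene','scene4');w=save('wrist','w4')
cv2.imwrite('pics/z4.png',np.hstack([cv2.resize(b[180:235,220:280],(400,384),interpolation=2),w[:,60:460]])[:,:,::-1])
E
```

```text
clock: 6.85
eef_pos: [0.5972, 0.0222, 0.1656]
tool_rot: [0.747, 0.665, -0.001, -0.003]
ft_force: [-0.2, 0.3, 0.1]
grip_width: -0.0
grasp_force: 0.0
[ 177  219   56   62 2219] [200.86300135 246.57097792] knob sel [9.6 6.2] tcp sel [34.7 13.1]
```

View pics/z4.png

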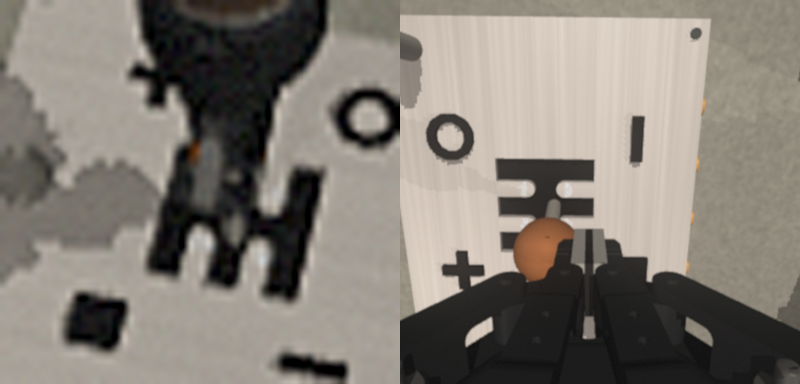

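The finger is now centred behind the knob: knob edges show on both sides in the scene view. In the wrist image the gate mid column is about 205 and the knob centre about 211.

```bash
cat >> h.py <<'E'
def look(f=None):
    w=camera('wrist');o=status.get_obs();h=cv2.cvtColor(w,cv2.COLOR_RGB2HSV)
    m=((h[...,0]<14)&(h[...,1]>130)&(h[...,2]>40)).astype(np.uint8)
    N,l,s,c=cv2.connectedComponentsWithStats(m);s=s[1+np.argmax(s[1:,4])]
    k=sel(wpt(s[0]+34,s[1]+34,.184))
    # ring marker: dark blob with a hole
    d=(w.max(2)<70).astype(np.uint8);cs,hi=cv2.findContours(d,cv2.RETR_CCOMP,cv2.CHAIN_APPROX_NONE);r=None
    for i,q in enumerate(cs):
        x,y,a,b=cv2.boundingRect(q)
        if hi[0][i][2]>=0 and 35<a<65 and 35<b<65 and abs(a-b)<8: r=sel(wpt(x+a/2,y+b/2,.114))
    print('bbox',s,'knob',k,'ring',r,'knob rel gate',None if r is None else k-(r-[-66,52]),'tcp',sel(o['eef_pos']),'z',o['eef_pos'][2].round(4),'F',np.round(o['ft_force'],1),'t',o['clock'])
    if f: cv2.imwrite('pics/'+f+'.png',w[:,:,::-1])
E
python3 -c "
from h import *
look()"
python3 -m creep '[[-0.3,0.03,0,0,0,0],[-0.3,0.04,0,0,0,0],[-0.2,0.02,0,0,0,0],[0,0,0,0,0,0]]'; python3 -c "
from h import *
look()"
```

```text
bbox [ 174  218   59   64 2387] knob [14.3  2.9] ring [-61.3  57. ] knob rel gate [ 9.6 -2.1] tcp [35.8 13. ] z 0.1659 F [ 0.5 -0.5  0.6] t 7.05
clock: 7.45
eef_pos: [0.5915, 0.0227, 0.1659]
tool_rot: [0.747, 0.664, 0.0, -0.002]
ft_force: [0.8, -1.4, 0.5]
grip_width: -0.0002
grasp_force: 0.4
bbox [ 188  219   55   60 1628] knob [14.1  2.4] ring [-61.5  57.1] knob rel gate [ 9.6 -2.7] tcp [28.2 13.1] z 0.1659 F [ 0.2 -0.   0.6] t 7.5
```

```bash
python3 -m creep '[[-0.2,0.02,0,0,0,0],[-0.2,0.02,0,0,0,0],[-0.2,0.03,0,0,0,0],[0,0,0,0,0,0]]'; python3 -c "
from h import *
look()"
```

```text
clock: 7.9
eef_pos: [0.5855, 0.0235, 0.1661]
tool_rot: [0.747, 0.664, 0.0, -0.002]
ft_force: [2.5, -0.7, 1.9]
grip_width: 0.0001
grasp_force: 1.6
bbox [ 191  219   55   59 1464] knob [9.6 2.4] ring [-61.3  57.1] knob rel gate [ 4.9 -2.7] tcp [22.2 13.1] z 0.166 F [ 2.1 -0.6  2.5] t 7.95
```

```bash
python3 -m creep '[[-0.2,0.02,0,0,0,0],[-0.2,0.03,0,0,0,0],[0,0,0,0,0,0],[0,0,0,0,0,0]]'; python3 -c "
from h import *
look('w5')"
```

```text
clock: 8.35
eef_pos: [0.5813, 0.024, 0.1659]
tool_rot: [0.747, 0.664, -0.0, -0.002]
ft_force: [2.4, -0.4, 4.4]
grip_width: 0.0003
grasp_force: 2.6
bbox [ 192  219   55   59 1439] knob [6.  2.5] ring [-61.7  57.1] knob rel gate [ 1.7 -2.6] tcp [18.  13.1] z 0.1659 F [3.2 0.2 5.5] t 8.4
```

View pics/w5.png

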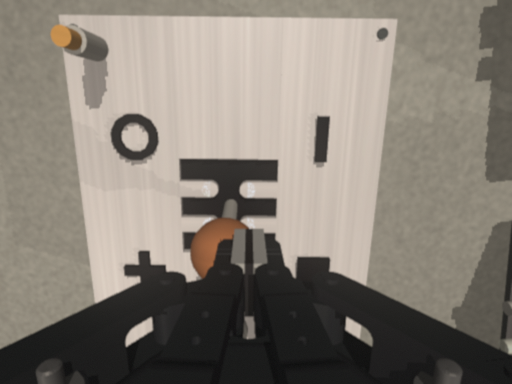

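The stem base at (231,210) lines up with the gate mid column at 229, so the lever is in the cross channel. The upward force suggests the contact is high on the ball, so I'll go lower next. Now around to the right side of the knob.

```bash
python3 -m creep '[[1,-0.12,0,0,0,0],[1.5,-0.17,0,0,0,0],[0,0,4,0,0,0],[0,0,2.5,0,0,0],[-2.2,-2.7,0,0,0,0],[-2.1,-2.6,0,0,0,0],[0,0,0,0,0,0],[0,0,0,0,0,0]]'; python3 -c "
from h import *
look()"
```

```text
clock: 9.2
eef_pos: [0.5617, -0.0322, 0.2296]
tool_rot: [0.748, 0.664, -0.001, -0.004]
ft_force: [0.3, 0.0, -0.8]
grip_width: 0.0001
grasp_force: 0.0
bbox [ 224  103   52   53 2029] knob [11.7 -0. ] ring [-61.1  57.4] knob rel gate [ 6.8 -5.4] tcp [  5.5 -44.4] z 0.2296 F [-0.  -0.9 -0.1] t 9.25
```

```bash
python3 -m creep '[[0,0,-3,0,0,0],[0,0,-3,0,0,0],[0,0,-1.8,0,0,0],[0,0,0,0,0,0],[0,0,0,0,0,0]]'; python3 -c "
from h import *
look('w6')"
```

```text
clock: 9.75
eef_pos: [0.5632, -0.0312, 0.1522]
tool_rot: [0.747, 0.665, -0.001, -0.003]
ft_force: [0.4, 0.3, 0.8]
grip_width: -0.0001
grasp_force: 0.0
bbox [ 206  105   79   81 4954] knob [3.5 6.9] ring [-61.1  57. ] knob rel gate [-1.4  1.9] tcp [  7.1 -43.8] z 0.1532 F [ 0.6 -0.   0.2] t 9.8
```

View pics/w6.png

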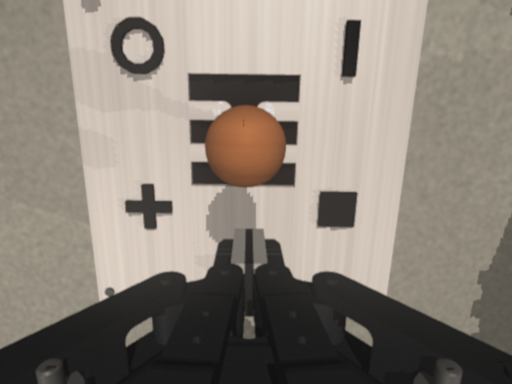

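The knob is at (245,145) above gate centre (244,132), with the finger right of it and in line. I'll push along +y.

```bash
python3 -m creep '[[0,0.5,0,0,0,0],[0.05,0.5,0,0,0,0],[0.06,0.5,0,0,0,0],[0.05,0.4,0,0,0,0],[0.04,0.3,0,0,0,0],[0,0,0,0,0,0]]'; python3 -c "
from h import *
look()"; python3 -m creep '[[0.04,0.4,0,0,0,0],[0.05,0.4,0,0,0,0],[0.04,0.3,0,0,0,0],[0,0,0,0,0,0]]'; python3 -c "
from h import *
look()"
```

```text
clock: 10.4
eef_pos: [0.5654, -0.0101, 0.1529]
tool_rot: [0.747, 0.665, -0.001, -0.002]
ft_force: [-0.2, -2.3, 1.3]
grip_width: -0.0003
grasp_force: 1.2
bbox [ 209  153   76   77 4524] knob [3.7 6.1] ring [-61.6  57.1] knob rel gate [-0.7  1. ] tcp [  6.  -22.7] z 0.1529 F [ 0.3 -1.5  2.2] t 10.45
clock: 10.85
eef_pos: [0.5668, 0.0015, 0.1529]
tool_rot: [0.747, 0.665, -0.0, -0.002]
ft_force: [-0.4, -2.6, 4.2]
grip_width: -0.0001
grasp_force: 1.6
bbox [ 209  154   76   77 4491] knob [ 3.6 17.3] ring [-61.8  57. ] knob rel gate [-0.6 12.3] tcp [  6. -11.] z 0.1527 F [ 0.7 -2.6  2.7] t 10.9
```

```bash
python3 -m creep '[[0.05,0.4,0,0,0,0],[0.04,0.4,0,0,0,0],[0.05,0.4,0,0,0,0],[0.04,0.4,0,0,0,0],[0.05,0.4,0,0,0,0],[0.05,0.4,0,0,0,0],[0.04,0.4,0,0,0,0],[0,0,0,0,0,0]]'; python3 -c "
from h import *
look()"
```

```text
clock: 11.7
eef_pos: [0.5693, 0.0297, 0.152]
tool_rot: [0.747, 0.665, -0.001, -0.003]
ft_force: [1.1, -2.0, -1.0]
grip_width: 0.0003
grasp_force: 0.7
bbox [ 213  157   73   73 4208] knob [ 4.9 44.4] ring [-61.8  57. ] knob rel gate [ 0.7 39.4] tcp [ 5.4 17.3] z 0.1521 F [ 0.3 -2.  -0.2] t 11.75
```

```bash
python3 -m creep '[[0.04,0.3,0,0,0,0],[0.03,0.3,0,0,0,0],[0.02,0.2,0,0,0,0],[0,0,0,0,0,0],[0,0,0,0,0,0]]'; python3 -c "
from h import *
look('w7')"
```

```text
clock: 12.25
eef_pos: [0.5705, 0.0373, 0.1526]
tool_rot: [0.747, 0.665, -0.0, -0.003]
ft_force: [-0.7, -1.3, 0.3]
grip_width: -0.0
grasp_force: 0.7
bbox [ 213  159   72   71 4012] knob [ 5.2 51. ] ring [-61.5  57. ] knob rel gate [ 0.7 46. ] tcp [ 5.7 25. ] z 0.1526 F [-0.7 -1.3  0.2] t 12.3
```

View pics/w7.png

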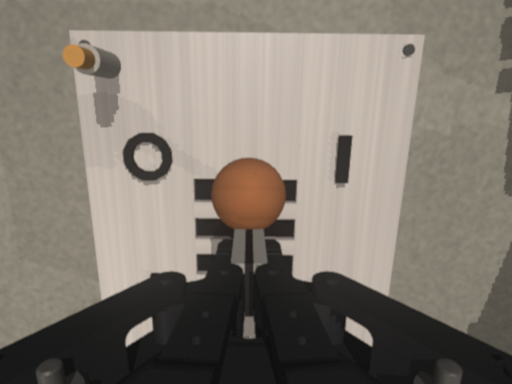

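The knob at (248,194) is over the left outer lane (row 190), close to home. I'll nudge it 2 mm more, then go around to the far side.

```bash
python3 -m creep '[[0.03,0.2,0,0,0,0],[0,0,0,0,0,0],[-0.1,-1,0,0,0,0],[-0.16,-1.5,0,0,0,0],[0,0,4,0,0,0],[0,0,3,0,0,0],[0,0,0,0,0,0]]'; python3 -m creep '[[3,-0.3,0,0,0,0],[2.2,-0.3,0,0,0,0],[0.3,3,0,0,0,0],[0.4,3,0,0,0,0],[0,0,0,0,0,0],[0,0,0,0,0,0]]';python3 -c "
from h import *
look()"
```

```text
clock: 13.0
eef_pos: [0.571, 0.013, 0.2277]
tool_rot: [0.748, 0.664, 0.003, 0.0]
ft_force: [-0.1, -1.0, 0.8]
grip_width: -0.0002
grasp_force: 0.0
clock: 13.6
eef_pos: [0.627, 0.0679, 0.2217]
tool_rot: [0.747, 0.665, -0.001, -0.003]
ft_force: [-0.2, -0.8, 1.7]
grip_width: 0.0004
grasp_force: 0.0
bbox [ 152  193   48   48 1775] knob [14.  43.7] ring None knob rel gate None tcp [58.4 61.4] z 0.222 F [ 0.8  0.4 -0.2] t 13.65
```

```bash
python3 -m creep '[[0,0,-3,0,0,0],[0,0,-3,0,0,0],[0,0,-1,0,0,0],[0,0,0,0,0,0]]'; python3 -m creep '[[-0.5,0.06,0,0,0,0],[-0.5,0.06,0,0,0,0],[-0.5,0.06,0,0,0,0],[-0.3,0.04,0,0,0,0],[-0.3,0.04,0,0,0,0],[-0.3,0.04,0,0,0,0],[-0.3,0.04,0,0,0,0],[0,0,0,0,0,0]]';python3 -c "
from h import *
look()"
```

```text
clock: 14.05
eef_pos: [0.6257, 0.0668, 0.1507]
tool_rot: [0.748, 0.664, -0.002, -0.004]
ft_force: [-1.0, 0.6, 0.1]
grip_width: -0.0002
grasp_force: 0.0
clock: 14.85
eef_pos: [0.5999, 0.0715, 0.1526]
tool_rot: [0.747, 0.665, -0.0, -0.003]
ft_force: [-0.5, 0.5, 0.1]
grip_width: 0.0
grasp_force: 0.0
bbox [ 165  229   58   54 2081] knob [ 6.9 52.9] ring [-61.1  57.7] knob rel gate [ 2.  47.2] tcp [31.2 62.5] z 0.1526 F [ 0.1  0.5 -0. ] t 14.9
```

```bash
python3 -m creep '[[-0.4,0.05,0,0,0,0],[-0.4,0.05,0,0,0,0],[-0.4,0.05,0,0,0,0],[-0.4,0.04,0,0,0,0],[-0.4,0.05,0,0,0,0],[0,0,0,0,0,0]]';python3 -c "
from h import *
look()"
```

```text
clock: 15.5
eef_pos: [0.58, 0.074, 0.1529]
tool_rot: [0.747, 0.665, -0.0, -0.003]
ft_force: [2.3, 0.4, 0.7]
grip_width: 0.0001
grasp_force: 1.1
bbox [ 177  229   55   53 1660] knob [-7.4 52.9] ring [-61.4  57.8] knob rel gate [-12.   47.1] tcp [11.  62.7] z 0.1529 F [ 1.2 -0.5  1.4] t 15.55
```

Moving into the ring's slot; gap is about 23, so I need roughly 33 mm more.

```bash
python3 -m creep '[[-0.4,0.05,0,0,0,0],[-0.4,0.05,0,0,0,0],[-0.4,0.05,0,0,0,0],[-0.4,0.04,0,0,0,0],[-0.4,0.05,0,0,0,0],[-0.4,0.05,0,0,0,0],[0,0,0,0,0,0]]';python3 -c "
from h import *
look()"
```

```text
clock: 16.25
eef_pos: [0.5554, 0.0772, 0.1527]
tool_rot: [0.747, 0.665, -0.0, -0.003]
ft_force: [2.0, 2.4, 0.8]
grip_width: -0.0002
grasp_force: 1.2
bbox [ 185  226   48   55 1466] knob [-28.3  54.9] ring [-62.   57.3] knob rel gate [-32.3  49.6] tcp [-14.   62.9] z 0.1526 F [2.6 2.2 1.7] t 16.3
```

```bash
python3 -m creep '[[-0.4,0.05,0,0,0,0],[-0.4,0.05,0,0,0,0],[-0.3,0.03,0,0,0,0],[0,0,0,0,0,0]]';python3 -c "
from h import *
look('w8')"
```

```text
clock: 16.7
eef_pos: [0.5442, 0.0779, 0.1524]
tool_rot: [0.747, 0.664, -0.001, -0.003]
ft_force: [1.6, 0.1, 1.4]
grip_width: 0.0003
grasp_force: 1.0
bbox [ 190  225   45   55 1278] knob [-37.   55.1] ring [-62.   57.6] knob rel gate [-41.   49.5] tcp [-25.2  62.4] z 0.1523 F [1.6 0.8 1.4] t 16.75
```

View pics/w8.png

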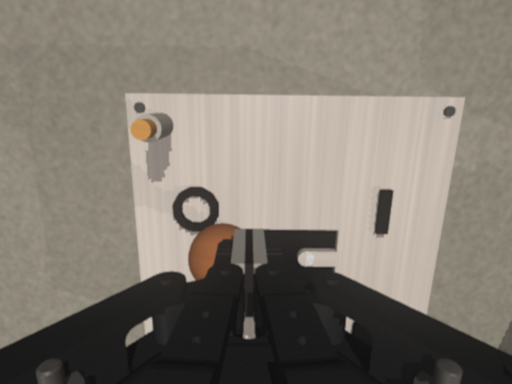

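The knob is at about (222,255), near the ring, at roughly −41 of −50 mm. I'll continue gently to the stop.

```bash
python3 -m creep '[[-0.3,0.03,0,0,0,0],[-0.2,0.02,0,0,0,0],[-0.2,0.02,0,0,0,0],[0,0,0,0,0,0]]';python3 -c "
from h import *
look()"
```

```text
clock: 17.15
eef_pos: [0.5379, 0.0787, 0.1526]
tool_rot: [0.747, 0.664, -0.001, -0.003]
ft_force: [2.3, 0.5, 2.0]
grip_width: 0.0001
grasp_force: 1.2
bbox [ 195  225   44   53 1009] knob [-41.  55.] ring [-62.   57.6] knob rel gate [-45.   49.4] tcp [-31.5  62.5] z 0.1526 F [1.1 1.1 2. ] t 17.2
```

```bash
python3 -m creep '[[-0.2,0.02,0,0,0,0],[0,0,0,0,0,0]]';python3 -c "
from h import *
look()"
```

```text
clock: 17.4
eef_pos: [0.5361, 0.0789, 0.1526]
tool_rot: [0.747, 0.664, -0.0, -0.003]
ft_force: [1.7, 0.8, 1.6]
grip_width: 0.0001
grasp_force: 1.2
bbox [196 225  43  53 930] knob [-42.3  55.1] ring [-62.1  57.7] knob rel gate [-46.2  49.4] tcp [-33.3  62.6] z 0.1526 F [1.2 0.4 2.3] t 17.45
```

```bash
python3 -m creep '[[-0.2,0.02,0,0,0,0],[-0.2,0.02,0,0,0,0],[0,0,0,0,0,0]]';python3 -c "
from h import *
look()"
```

```text
clock: 17.75
eef_pos: [0.5319, 0.0794, 0.1526]
tool_rot: [0.747, 0.664, -0.0, -0.003]
ft_force: [1.6, 0.4, 1.7]
grip_width: -0.0001
grasp_force: 1.2
bbox [201 224  42  50 732] knob [-44.   55.6] ring [-62.4  57.6] knob rel gate [-47.6  50. ] tcp [-37.4  62.6] z 0.1526 F [ 1.7 -0.1  1.5] t 17.8
```

```bash
python3 -m creep '[[1,-0.12,0,0,0,0],[1.5,-0.17,0,0,0,0],[1,-0.12,0,0,0,0],[0,0,4,0,0,0],[0,0,4,0,0,0],[0,-3.5,0,0,0,0],[0,-3.5,0,0,0,0],[0,-3.5,0,0,0,0]]'; python3 -m creep '[[-3,-3.5,0,0,0,0],[-3,-3.5,0,0,0,0],[-3,-3.5,0,0,0,0],[-3,-3.5,0,0,0,0],[-3,-3.5,0,0,0,0],[0,0,0,0,0,0]]'
python3 - <<'E'
from h import *
a=save('top','top9');b=save('scene','scene9')
def knob(im,box):
    x0,y0,x1,y1=box; h=cv2.cvtColor(im,cv2.COLOR_RGB2HSV)[y0:y1,x0:x1]
    m=((h[...,0]<16)&(h[...,1]>110)&(h[...,2]>50)).astype(np.uint8)
    N,l,s,c=cv2.connectedComponentsWithStats(m);i=1+np.argmax(s[1:,4]);print(s[i]);return c[i]+[x0,y0]
k1=knob(a,(225,135,290,200));k2=knob(b,(235,180,285,220))
o1,d1=ray('top',*k1);o2,d2=ray('scene',*k2)
s=np.linalg.lstsq(np.array([d1,-d2]).T,o2-o1,rcond=None)[0]
p=(o1+s[0]*d1+o2+s[1]*d2)/2;print(p,sel(p),'throw,cross ~',np.arctan2(sel(p),1000*(p[2]-.02)))
cv2.imwrite('pics/z9.png',np.hstack([cv2.resize(a[115:215,205:315],(440,400),interpolation=2),cv2.resize(b[170:265,200:300],(360,400),interpolation=2)])[:,:,::-1])
for q,n in((cv2.imread('pics/top0.png')[:,:,::-1],'top'),): print((np.abs(q.astype(int)-a).max(2)[100:280,90:200]>40).sum(),(np.abs(q.astype(int)-a).max(2)[110:225,380:425]>40).sum())
E
```

```text
clock: 18.6
eef_pos: [0.5672, -0.0307, 0.2322]
tool_rot: [0.747, 0.665, -0.001, -0.003]
ft_force: [1.3, 0.6, -1.0]
grip_width: -0.0001
grasp_force: 0.0
clock: 19.2
eef_pos: [0.4136, -0.2081, 0.2323]
tool_rot: [0.75, 0.662, -0.002, -0.003]
ft_force: [0.9, 1.2, 0.5]
grip_width: -0.0
grasp_force: 0.0
[ 10  33  13  13 126]
[33  6 10 10 87]
[0.52123791 0.0676607  0.17266709] [-46.8  49.6] throw,cross ~ [-0.29745451  0.31413234]
0 1873
```

View pics/z9.png

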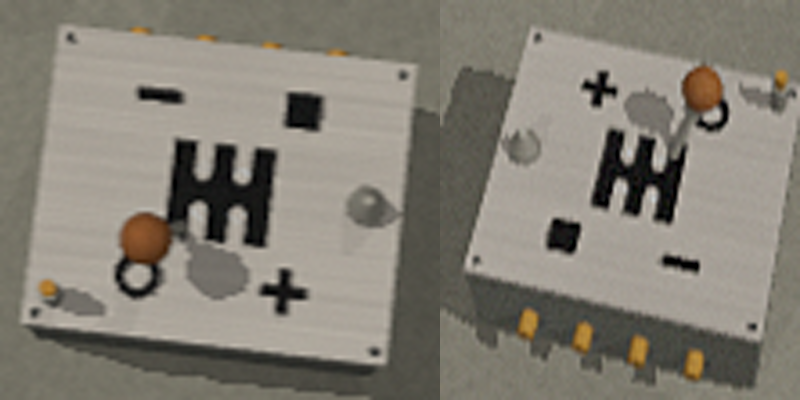

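The lever rests in the ring's corner slot, with throw about −0.29 and cross about +0.31. The adapter and cone foot haven't moved, and the arm is clear.

```bash
python3 -m creep '[[0,0,0,0,0,0],[0,0,0,0,0,0],[0,0,0,0,0,0]]'; python3 -c "
from h import *
print(ticket.job_done())"
```

```text
clock: 19.6
eef_pos: [0.418, -0.2038, 0.2323]
tool_rot: [0.747, 0.665, -0.0, -0.003]
ft_force: [0.1, 0.5, -0.8]
grip_width: -0.0002
grasp_force: 0.0
the job is handed in; nothing more can be done
None
```

The job is handed in at about 20 s: the lever is in the ring's near-left corner slot (camera estimate: throw −0.29, cross +0.31 rad), no loose thing was seen to move (the arm's shadow kept me from re-checking the remote and level), and no verdict came back.

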